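# Use the oldest tin first: draw the bottom tin from the dispenser and top it up

### The arm

A 6-joint arm with a two-finger parallel gripper is mounted at the origin on a cart in front of the work surface, level with it; the furniture and walls round the work are solid. World frame = base frame: x ahead of the robot, y to its left, z up, the work surface at z = 0. Lengths are in m, angles in rad, forces in N, time in s.
With the tool pointing down it reaches from about 0.375 to 0.9 m from the base axis. Payload 3.1 kg.
Tool frame: the origin (TCP) lies at the centre of the arm's flange, where the gripper is bolted on; the fingertips stand 173 mm ahead of it and the grasp point (between the pads) lies 155 mm ahead of it; z points along the fingers, y is the line along which they close (so a half turn about z gives the same grasp; the last joint's range is limited). The gripper opens to 85 mm and grips with 20 to 120 N. Pads are 22 mm wide; open, the fingers measure 114 mm over their backs; the gripper's body (76 mm by 85 mm) begins 54 mm behind the grasp point. The pads swing forward as they close: fully open they stand 13 mm farther back than shut.
Start: joints at [-1.337, 0.527, 1.433, -0, 1.181, -0.178], TCP at [0.251, -0.572, 0.405] pointing down, gripper open.
Joint ranges: [-3.08, 3.08], [-0.75, 2.2], [0.22, 2.44], [-1.43, 4.57], [0, 2.65], [-2.85, 2.85]. Speed limits (rad/s): [2.79, 2.79, 3.14, 3.14, 3.14, 3.14].

### API

Orientations are given as a unit quaternion [x, y, z, w].
In Python, from station import * gives the robot as it stands.
- The arm moves only by the shell command python3 -m jog 'ROWS' [OPENING] [FORCE]. ROWS is a JSON object of lists of equal length, an entry for each row: "linear": the shift along the world's x, y, z in mm, a list of three; "turn": the turn about the world's z in units of 5 degrees (1.0 is 5 degrees). A call has 1 to 12 rows; each row shifts and turns the commanded pose from where the row before left it; what a row does not reach is not made up. A row lasts 1/8 s, in which the tool goes at most 62.5 mm and 10.7 degrees, less where a joint would pass 70% of its speed; a pose out of reach is approached as far as the arm can. A call is refused whole if a number of a shift passes 62.5 or a number of a turn 1, either way. A call with a gripper value outside its range is refused whole. OPENING is the opening, from 0 (shut) to 1 (fully open), set as the call begins (- or left out, the last holds). The fingers move at their own pace and stop on an object; FORCE is the grip in N (left out, the last holds). Time passes only in rows, so rows that do not move let the fingers close. It gives the time, the measured TCP pose, the force, the opening and the grip force at its end, in the units of the state.
- sense(): the state, without advancing time (a new reading comes with each control period).
- snapshot(name): name is "side" or "top"; returns the picture (420x560x3 uint8, red, green, blue); there is no depth.
- get_calibration(name): a dict with "fx", "fy", "cx", "cy" (pixels), "dist_coeffs" ([k1, k2, p1, p2, k3] as OpenCV has them; the pictures are not rectified), "world_to_cam" (4x4, takes a point from world to camera coordinates). Camera axes: x right, y down, z forward; pixel columns grow to the right and rows downward; lengths in m; the calibration is good to about 2 mm. A picture is of the moment at which its call begins. get_calibration takes no time and is no camera call.
- sign_off(): hands the job in; it is judged then, once.
The state is a dict: "t": time; "q": joint angles; "qd": joint speeds; "tau": joint torques, N m; "tcp_pos": TCP position; "tool_rot": TCP orientation; "force": force on the tool from outside, world axes, zero at the start; "ft_torque": the same for the moment, N m; "finger_gap": opening from 0.0 (shut) to 1.0 (fully open); "gripper_force": force on a finger pad.
Only numpy, scipy, OpenCV 4.12 (cv2) and the standard library are available. Lean on these libraries where they do the work, as an engineer would, in place of code of your own. Each camera call takes 0.05 s, during which the arm holds its last target. There are 200 camera calls.

### The job

The tins in the upright dispenser are used oldest first, so draw the bottom tin out through the gap under the stack onto the dispenser's landing, letting the tins above stay in the column and simply drop down one place, and put that tin lid up on the chopping board for opening. Then top up the dispenser with the newly bought tin lying on the worktop beside it: laid flat on top of the stack, between the posts. Do not take tins out through the top, and leave the lemon and the egg box where they are.

Things in the scene. Friction and masses are not known exactly. Their poses are not given: they have to be found in the camera images.
- dispenser: fixed gravity dispenser of dark bent sheet steel. Origin: column centre, at the worktop; tins are drawn out along its -x, y is across, z up. A 4 mm base plate (80 mm wide, x = -194 to 64 mm) carries at its +x end a column of four L-shaped corner posts, inside 116 mm along x and 66 mm along y. Each long side is open between the posts over 85 mm, from the base plate to the top.
- column_mouth (a point): centre of the column's open top, 114 mm above the worktop, on the column's axis. Above it the post tops lean outwards as lead-in flares (5 mm out, up to z = 125 mm). A full stack of four tins ends 10 mm below this point; the top tin of four then has its underside 79 mm above the worktop.
- gate (a point): middle of the gap under the two front posts, x = -60.5 mm (their outer face), z = 34 mm: the front flanges (17 mm wide, one at each side) start at this height, so only the bottom tin passes beneath and the tins above are held back. Sliding the bottom tin out under the stack takes about 4 to 10 N.
- stop_lip (a point): on the base plate at the inner face of the landing's stop lip (11 mm high), x = -188 mm. Cheeks 25 mm high, 66 mm apart, guide the tin from the posts to x = -105 mm; from there to the lip the landing is open at the sides. A tin drawn out against the lip has its centre at x = -133 mm and can be grasped across its 60 mm width.
- tin_1: the bottom, oldest tin: blue flat fish tin, pale stripe, aluminium lid with ring pull, 110 x 60 x 25 mm (x, y, z), about 170 g, corners rounded 10 mm. The lid lies sunk 5 mm inside a raised flat rim 6 mm wide all round. Origin: centre of the underside; x along its length, z up. It lies on the base plate, its -x end sticking out 42 to 48 mm past the column's inside, between the cheeks.
- tin_1_rim (a point): middle of the inner face of tin_1's front (-x) rim, at its upper edge; the sunk lid is 5 mm below, and 34 mm or more of it behind this point is open from above, up to the front posts. Closed fingertips can hook the rim here from inside; leaning the tool about 25 degrees, so that the hand stands away from the column, keeps its body off the posts.
- tin_2: second tin from the bottom, lying on tin_1 in the column: blue flat fish tin, pale stripe, aluminium lid with ring pull, 110 x 60 x 25 mm (x, y, z), about 170 g, corners rounded 10 mm. The lid lies sunk 5 mm inside a raised flat rim 6 mm wide all round. Origin: centre of the underside; x along its length, z up.
- tin_3: third tin from the bottom, on tin_2: same tin, same frame.
- tin_4: top tin of the stack, on tin_3: same tin, same frame. Its top is 104 mm above the worktop at the start.
- tin_new: the newly bought tin, lying lid up on the worktop beside the landing, on the robot's side: same tin, same frame.
- board: oak chopping board, fixed, 240 x 340 x 22 mm (x, y, z); origin: centre of the underside. Its -y end is the one near the dispenser's landing.
- lemon: yellow lemon, 76 x 54 x 56 mm, loose on the worktop behind the dispenser; origin: underside.
- egg_box: grey card egg box, 106 x 156 x 72 mm, loose, behind the dispenser; origin: underside.

How it is judged:
On the way:
1. the bottom tin has been slid out onto the landing, clear of the column, while the three tins above stay in the column (x of tin_1 in the frame of dispenser between -0.16 and -0.116 m and y of tin_1 in the frame of dispenser between -0.02 and 0.02 m and z of tin_1 in the frame of dispenser between 0 and 0.015 m and x of tin_2 in the frame of dispenser between -0.012 and 0.012 m and y of tin_2 in the frame of dispenser between -0.012 and 0.012 m and x of tin_3 in the frame of dispenser between -0.012 and 0.012 m and y of tin_3 in the frame of dispenser between -0.012 and 0.012 m and x of tin_4 in the frame of dispenser between -0.012 and 0.012 m and y of tin_4 in the frame of dispenser between -0.012 and 0.012 m), for 0.1 s.
At the end, for the whole second after the job is handed in: tin_1 rests flat, lid up, on the board (centre within 100 mm of the board's along x, 150 mm along y); in the column from the bottom up tin_2, tin_3, tin_4 and tin_new lie flat on one another, each within 9 mm of the axis along x and y, 4 mm in height and 0.07 rad tilt; all at rest (x of tin_1 in the frame of board between -0.1 and 0.1 m and y of tin_1 in the frame of board between -0.15 and 0.15 m and z of tin_1 in the frame of board between 0.018 and 0.026 m and angle between each of tin_1, tin_2, tin_3, tin_4, tin_new's own z axis and vertical below 0.07 rad and linear speed of each of tin_1, tin_2, tin_3, tin_4, tin_new below 0.02 m/s and x of tin_2 in the frame of dispenser between -0.009 and 0.009 m and y of tin_2 in the frame of dispenser between -0.009 and 0.009 m and z of tin_2 in the frame of dispenser between 0 and 0.008 m and x of tin_3 in the frame of dispenser between -0.009 and 0.009 m and y of tin_3 in the frame of dispenser between -0.009 and 0.009 m and z of tin_3 in the frame of dispenser between 0.025 and 0.033 m and x of tin_4 in the frame of dispenser between -0.009 and 0.009 m and y of tin_4 in the frame of dispenser between -0.009 and 0.009 m and z of tin_4 in the frame of dispenser between 0.05 and 0.058 m and x of tin_new in the frame of dispenser between -0.009 and 0.009 m and y of tin_new in the frame of dispenser between -0.009 and 0.009 m and z of tin_new in the frame of dispenser between 0.075 and 0.083 m); the robot touches nothing.
It fails at once if a tin of the stack leaves the column: pulled out in front, lifted out through the top or overturned (x of any of tin_2, tin_3, tin_4 in the frame of dispenser below -0.03 m or angle between any of tin_2, tin_3, tin_4's own z axis and vertical above 0.5 rad or z of tin_2 in the frame of dispenser above 0.049 m or z of tin_3 in the frame of dispenser above 0.074 m or z of tin_4 in the frame of dispenser above 0.099 m).
It fails at once if the drawn tin or the new tin is turned on its side or over (angle between any of tin_1, tin_new's own z axis and vertical above 0.9 rad).
It fails at once if the lemon or the egg box is moved more than 40 mm (distance of any of lemon, egg_box from where it was at the start of the episode above 0.04 m).
It also fails if it takes over 67 s, if anything falls off the work surface, if the arm or the gripper's body presses on something with over 40 N, if the wrist force passes 120 N, or if a joint passes its speed limit or range.

## Working session

There is one attempt and no reset: what is moved stays moved. The work goes in short steps, Python scripts to look and compute and a shell command to move; the robot and the scene stay as the last step left them, time stands still between calls to the robot, and variables do not carry over. Pictures are saved under pics/ and viewed, at most 10 in all, crops included, and the job is handed in when it is done.

```bash
mkdir -p pics; ls
python3 - <<'E'
from station import *
import cv2
for n in("side","top"):
    cv2.imwrite(f"pics/{n}0.png",snapshot(n)[:,:,::-1]); print(n,get_calibration(n))
print(sense())
E
```

```text
pics
side {'fx': 435.0779798096151, 'fy': 435.0779798096151, 'cx': 279.1444520810826, 'cy': 211.59233804850285, 'dist_coeffs': array([-0.12557133,  0.        ,  0.        ,  0.        ,  0.        ]), 'world_to_cam': array([[ 0.9862146 , -0.16544234, -0.00309668, -0.51050976],
       [-0.0865654 , -0.49989317, -0.86175011,  0.26238597],
       [ 0.14102194,  0.85013861, -0.50732352,  0.83132218],
       [ 0.        ,  0.        ,  0.        ,  1.        ]])}
top {'fx': 521.7806488795873, 'fy': 521.7806488795873, 'cx': 278.4069565225451, 'cy': 209.35013012759586, 'dist_coeffs': array([0.0340942, 0.       , 0.       , 0.       , 0.       ]), 'world_to_cam': array([[ 0.00637952, -0.99997398,  0.00336803,  0.26259003],
       [-0.98241206, -0.00689597, -0.18659849,  0.57459295],
       [ 0.18661686, -0.00211839, -0.98243049,  1.11512071],
       [ 0.        ,  0.        ,  0.        ,  1.        ]])}
{'t': 0.1, 'q': array([-1.33646871e+00,  5.28351558e-01,  1.43381761e+00, -4.97147434e-05,
        1.18142155e+00, -1.78505641e-01]), 'qd': array([ 0.00071431, -0.00251102, -0.00422203,  0.00206018, -0.00011249,
        0.00060767]), 'tau': array([ 4.50674634e-05, -4.43302846e+01, -1.78587037e+01, -2.25271424e-04,
        3.88409055e-03, -1.81173561e-06]), 'tcp_pos': array([ 0.2506941 , -0.57215652,  0.40383063]), 'tool_rot': array([ 9.78769195e-01,  2.04963079e-01, -5.08585750e-05, -9.97997900e-04]), 'force': array([ 0.1651063 ,  0.08458782, -1.05477459]), 'ft_torque': array([ 0.10795778,  0.02829882, -0.02810885]), 'gripper_force': 0.0, 'finger_gap': 1.0024769930477728}
```

View pics/side0.png

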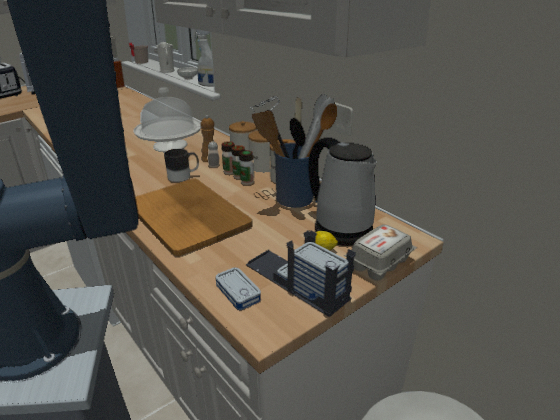

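View pics/top0.png

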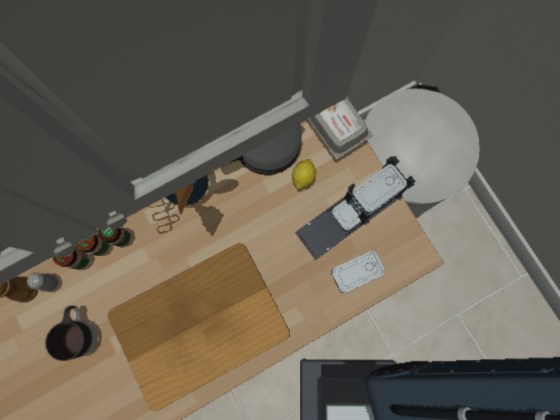

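The side view shows the dispenser at about (320,275), tin_new at (238,288) and the board at (190,212). In the top view the column is at (380,188), tin_1's front at (347,215), the landing end at (312,245), tin_new at (358,272) and the board at (200,325). Next I'll look at an enlarged crop of both views.

Run:
```python
import cv2,numpy as np
a=cv2.imread("pics/top0.png")[145:300,285:425]; b=cv2.imread("pics/side0.png")[220:325,205:365]
a=cv2.resize(a,None,fx=3.2,fy=3.2,interpolation=cv2.INTER_CUBIC);b=cv2.resize(b,None,fx=3.2/1.6*1,fy=2,interpolation=cv2.INTER_CUBIC)
a=cv2.resize(cv2.imread("pics/top0.png")[145:300,290:420],(390,465),interpolation=cv2.INTER_CUBIC)
b=cv2.resize(cv2.imread("pics/side0.png")[225:325,210:360],(405,270),interpolation=cv2.INTER_CUBIC)
c=np.zeros((470,800,3),np.uint8);c[:465,:390]=a;c[:270,395:800]=b
cv2.imwrite("pics/crop0.png",np.clip(c*1.5,0,255).astype(np.uint8))
```

```text
(no output)
```

View pics/crop0.png

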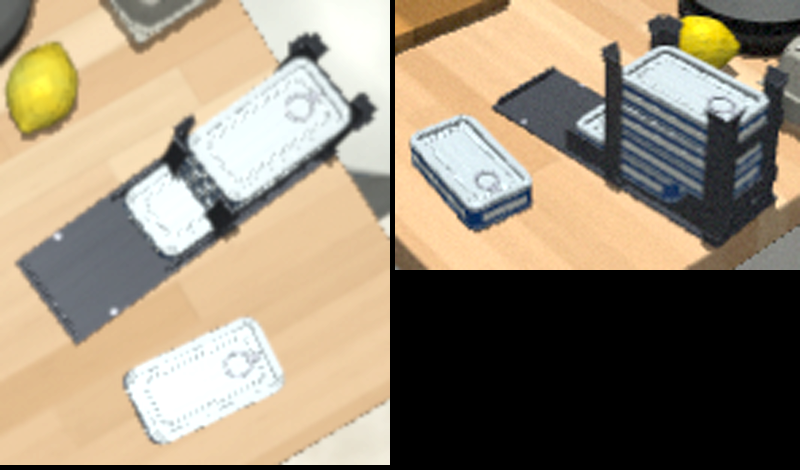

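Crop, top view (scale 3): tin_4's lid is centred near (380,189) px, the landing lip corners are at (296,233) and (316,259), and tin_new is at (358,272). In the side view tin_4's lid is near (321,261) and tin_new's near (239,286).

```bash
cat > h.py <<'E'
import numpy as np,cv2,pickle
from station import get_calibration
C={n:get_calibration(n) for n in("side","top")}
def KD(n):
    c=C[n];return np.array([[c["fx"],0,c["cx"]],[0,c["fy"],c["cy"]],[0,0,1]]),c["dist_coeffs"],c["world_to_cam"]
def ray(n,p):
    K,D,T=KD(n);u=cv2.undistortPoints(np.array(p,float).reshape(1,1,2),K,D).ravel()
    d=T[:3,:3].T@np.array([*u,1]);return -T[:3,:3].T@T[:3,3],d/np.linalg.norm(d)
def onz(n,p,z):
    o,d=ray(n,p);return o+d*(z-o[2])/d[2]
def tri(ps,pt):
    o,d=ray("side",ps);o2,d2=ray("top",pt)
    s,t=np.linalg.lstsq(np.c_[d,-d2],o2-o,rcond=None)[0];a,b=o+s*d,o2+t*d2
    return (a+b)/2,np.linalg.norm(a-b)
def proj(n,P):
    K,D,T=KD(n);return cv2.projectPoints(np.array(P,float).reshape(-1,3),T[:3,:3],T[:3,3],K,D)[0].reshape(-1,2)
def lids(img,box,thr=105,sat=70):
    x0,y0,x1,y1=box;r=cv2.cvtColor(img[y0:y1,x0:x1],cv2.COLOR_BGR2HSV)
    m=((r[...,2]>thr)&(r[...,1]<sat)).astype(np.uint8)*255
    m=cv2.morphologyEx(m,cv2.MORPH_CLOSE,np.ones((3,3)))
    out=[]
    for c in cv2.findContours(m,cv2.RETR_EXTERNAL,cv2.CHAIN_APPROX_NONE)[0]:
        if cv2.contourArea(c)>80: out.append(cv2.convexHull(c)+np.array([x0,y0]))
    return out
def cen(c):
    m=cv2.moments(c);return np.array([m["m10"]/m["m00"],m["m01"]/m["m00"]])
def rectz(n,c,z):
    P=np.array([onz(n,p.ravel(),z)[:2] for p in c],np.float32)
    return cv2.minAreaRect(P*1000)
E
python3 - <<'E'
from h import *
t=cv2.imread("pics/top0.png");s=cv2.imread("pics/side0.png")
for n,im,box in(("top",t,(322,150,412,300)),("side",s,(205,235,360,312))):
    for c in lids(im,box): print(n,cen(c).round(1),cv2.contourArea(c),[tuple(np.round(v,1)) if np.ndim(v) else round(v,1) for z in((.104,) if 0 else (.025,.029,.104)) for v in rectz(n,c,z)])
print("lip corners z.015",onz("top",(296,232.7),.011),onz("top",(316,259.3),.011))
E
```

```text
top [401.6 293.5] 233.0 [(np.float64(382.5), np.float64(-6.2)), (np.float64(30.8), np.float64(72.8)), 30.0, (np.float64(382.4), np.float64(-5.3)), (np.float64(30.6), np.float64(72.6)), 30.0, (np.float64(380.6), np.float64(12.3)), (np.float64(28.7), np.float64(68.0)), 30.0]
top [357.8 271.3] 1424.0 [(np.float64(438.4), np.float64(87.8)), (np.float64(64.3), np.float64(116.4)), 24.2, (np.float64(438.1), np.float64(88.4)), (np.float64(64.1), np.float64(116.0)), 24.2, (np.float64(432.8), np.float64(100.0)), (np.float64(60.0), np.float64(108.6)), 24.2]
top [369.5 187. ] 4995.5 [(np.float64(640.1), np.float64(48.3)), (np.float64(145.5), np.float64(234.8)), 24.7, (np.float64(639.1), np.float64(49.0)), (np.float64(145.0), np.float64(234.0)), 24.7, (np.float64(620.9), np.float64(63.1)), (np.float64(135.7), np.float64(219.0)), 24.7]
top [332.1 154.8] 215.0 [(np.float64(705.1), np.float64(133.5)), (np.float64(31.6), np.float64(63.8)), 0.4, (np.float64(703.9), np.float64(134.0)), (np.float64(31.4), np.float64(63.6)), 0.4, (np.float64(681.6), np.float64(142.6)), (np.float64(29.4), np.float64(59.5)), 0.4]
side [236.8 284.4] 958.0 [(np.float64(436.0), np.float64(88.5)), (np.float64(68.0), np.float64(112.8)), 25.0, (np.float64(435.8), np.float64(83.7)), (np.float64(67.5), np.float64(112.1)), 25.0, (np.float64(432.5), np.float64(-6.7)), (np.float64(59.3), np.float64(98.5)), 25.0]
side [321.2 256.1] 934.0 [(np.float64(648.5), np.float64(160.5)), (np.float64(85.1), np.float64(128.6)), 35.6, (np.float64(646.9), np.float64(155.3)), (np.float64(84.6), np.float64(127.8)), 35.6, (np.float64(618.0), np.float64(56.2)), (np.float64(74.3), np.float64(112.3)), 35.6]
lip corners z.015 [0.52645701 0.22546485 0.011     ] [0.46554787 0.17984851 0.011     ]
```

```bash
cat >> h.py <<'E'
def pmask(img,poly,thr=105,sat=70):
    m=np.zeros(img.shape[:2],np.uint8);cv2.fillPoly(m,[np.array(poly,np.int32)],255)
    i=img.copy();i[m==0]=0;x,y,w,h=cv2.boundingRect(np.array(poly,np.int32))
    return max(lids(i,(x,y,x+w,y+h),thr,sat),key=cv2.contourArea)
E
python3 - <<'E'
from h import *
t=cv2.imread("pics/top0.png");s=cv2.imread("pics/side0.png")
f=lambda u,v:(290+u/3,145+v/3)
top4=pmask(t,[f(185,140),f(300,54),f(318,60),f(352,100),f(352,118),f(240,208),f(228,203)],115)
r=rectz("top",top4,.104);print("tin4",cen(top4),r)
fr=pmask(t,[f(122,195),f(168,160),f(215,210),f(215,235),f(175,262)],105);print("tin1 front",rectz("top",fr,.029),np.round([onz("top",p[0],.029)[:2] for p in cv2.approxPolyDP(fr,3,True)],3))
g=lambda u,v:(210+(u-395)/2.7,225+v/2.7)
s4=pmask(s,[g(617,72),g(655,40),g(690,48),g(772,90),g(775,105),g(735,118),g(700,115)],100)
print("side4",cen(s4),rectz("side",s4,.104)); print("tri4",tri(cen(s4),cen(top4)))
sn=[c for c in lids(s,(205,235,262,312))][0];tn=[c for c in lids(t,(325,245,390,296))]
tn=max(tn,key=cv2.contourArea);print("trinew",tri(cen(sn),cen(tn)))
# lip corner triangulation + post tops
for nm,a,b in(("lip +y",g(556,68),f(18,262)),("lip -y",g(493,108),f(78,344)),("post rear R",g(780,70),f(372,103)),("post rearL",g(663,17),f(312,38)),("post front -y",g(612,45),f(222,222)),("post frontL",g(720,105),f(0,0))):
    print(nm,*tri(a,b))
# board
h=cv2.cvtColor(t,cv2.COLOR_BGR2HSV);print(h[320,200],h[330,320])
E
```

```text
tin4 [380.09510619 187.32098338] ((613.967041015625, 45.434043884277344), (63.31943130493164, 118.05457305908203), 36.40288543701172)
tin1 front ((565.6716918945312, 112.04107666015625), (62.36474609375, 46.51686477661133), 36.05727767944336) [[0.6   0.116]
 [0.552 0.078]
 [0.533 0.106]
 [0.57  0.144]]
side4 [321.00371893 255.60814249] ((617.4194946289062, 55.847137451171875), (66.42567443847656, 112.54439544677734), 36.05021667480469)
tri4 (array([0.61333464, 0.04815311, 0.10824668]), np.float64(0.0022727136544894323))
trinew (array([0.43807862, 0.08718888, 0.02332667]), np.float64(0.0002549402307595392))
lip +y [0.52951023 0.22527502 0.00752825] 0.0033616944664481493
lip -y [0.46635373 0.17931051 0.00379656] 0.0019438405837565534
post rear R [ 0.63802841 -0.01640146  0.15733262] 0.039487294174728606
post rearL [0.61855997 0.03850063 0.18757754] 0.06988739532042935
post front -y [0.54847793 0.08630106 0.12358055] 0.016328576610710237
post frontL [ 0.72756944  0.24014056 -0.06057934] 0.06153903580936066
[ 17 146 117] [ 16  89 155]
```

```bash
python3 -m jog '{"linear":[[21,51,0],[21,51,0],[21,51,0],[21,51,0],[21,51,0],[21,51,0],[21,51,0],[21,51,0],[21,51,0],[21,51,0],[21,51,0],[21,51,0]],"turn":[0.21,0.21,0.21,0.21,0.21,0.21,0.21,0.21,0.21,0.21,0.21,0.21]}' 0.6 30
python3 -m jog '{"linear":[[21,51,-50],[20,50,-50],[0,0,0]],"turn":[0,0,0]}'
python3 - <<'E'
from station import *
import cv2
for n in("side","top"): cv2.imwrite(f"pics/{n}1.png",snapshot(n)[:,:,::-1])
s=sense();print(s["t"],s["tcp_pos"],s["tool_rot"],s["finger_gap"],s["force"])
E
```

```text
t: 1.6
tcp_pos: [0.5031, 0.0413, 0.4045]
tool_rot: [0.95, 0.311, -0.0, 0.0]
force: [0.6, -0.2, 0.2]
finger_gap: 0.604
gripper_force: 0.0
t: 1.98
tcp_pos: [0.5366, 0.1274, 0.316]
tool_rot: [0.95, 0.313, -0.004, -0.001]
force: [-0.3, 0.2, 1.1]
finger_gap: 0.599
gripper_force: 0.0
2.075 [0.53716543 0.12512903 0.31942072] [ 9.50162250e-01  3.11753799e-01 -1.11696796e-03 -1.44680611e-04] 0.6033506539448186 [ 0.2423512  -0.28694433 -0.57386133]
```

```bash
python3 -m jog '{"linear":[[6,16,-40],[0,0,-40],[0,0,-20],[0,0,0],[0,0,0]],"turn":[0,0,0,0,0]}'
python3 - <<'E'
from station import *
import cv2,numpy as np
a=snapshot("top")[:,:,::-1][130:300,270:430];b=snapshot("side")[:,:,::-1][180:320,200:360]
c=np.zeros((600,800,3),np.uint8);c[:425,:400]=cv2.resize(a,(400,425));c[:350,400:]=cv2.resize(b,(400,350))
cv2.imwrite("pics/hook.png",np.clip(c*1.6,0,255).astype(np.uint8))
E
```

```text
t: 2.7
tcp_pos: [0.5441, 0.14, 0.222]
tool_rot: [0.951, 0.31, 0.001, 0.0]
force: [0.2, -0.1, -0.1]
finger_gap: 0.6
gripper_force: 0.0
```

View pics/hook.png

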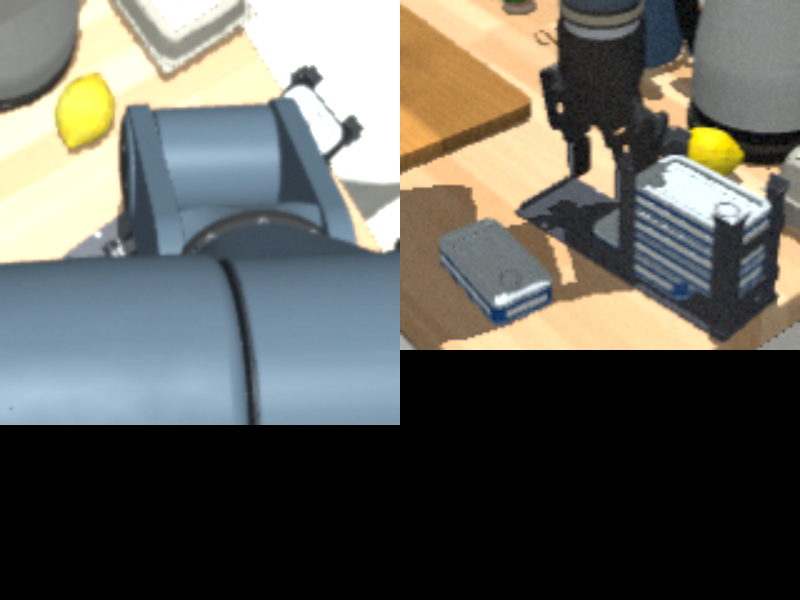

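The picture shows the gripper over the landing, with one finger above tin_1's exposed lid next to the front post at about (640,180) in the crop and the other over the landing. I'll descend gently until it touches.

```bash
python3 -m jog '{"linear":[[0,0,-12],[0,0,-8],[0,0,0]],"turn":[0,0,0]}'; for i in 1; do python3 -m jog '{"linear":[[0,0,-3],[0,0,0]],"turn":[0,0]}';done;  python3 -m jog '{"linear":[[0,0,-2],[0,0,0]],"turn":[0,0]}'
```

```text
t: 3.18
tcp_pos: [0.5429, 0.141, 0.1992]
tool_rot: [0.95, 0.311, -0.001, -0.0]
force: [-1.2, 0.4, -0.1]
finger_gap: 0.598
gripper_force: 0.0
t: 3.42
tcp_pos: [0.5428, 0.1412, 0.1968]
tool_rot: [0.95, 0.311, -0.001, -0.0]
force: [-1.7, 2.7, -1.4]
finger_gap: 0.6
gripper_force: 0.0
t: 3.68
tcp_pos: [0.5427, 0.1414, 0.1952]
tool_rot: [0.95, 0.311, -0.001, -0.0]
force: [-3.3, 4.9, 1.5]
finger_gap: 0.604
gripper_force: 0.0
```

Run:
```python
from station import *
import cv2,numpy as np
s=sense();print(s["force"],s["ft_torque"],s["tcp_pos"])
b=snapshot("side")[:,:,::-1][200:310,230:350]
cv2.imwrite("pics/h2.png",np.clip(cv2.resize(b,(720,600),fx=0,fy=0,interpolation=cv2.INTER_CUBIC)*2.2,0,255).astype(np.uint8))
```

```text
[-3.28251363  4.86934459  1.4946388 ] [ 0.3271301   0.23959412 -0.03139591] [0.54274072 0.14137617 0.19518889]
```

View pics/h2.png

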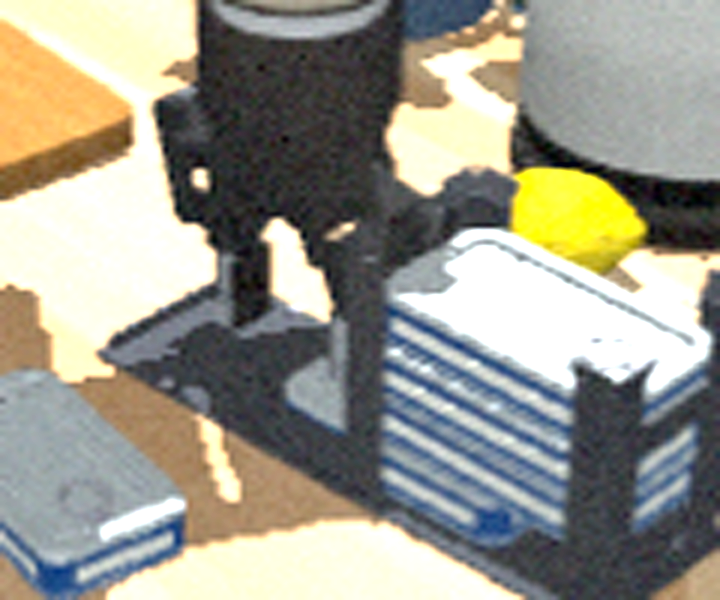

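The tool is being pushed out along -x_d at about 67 mm below the flange. The knuckle by (400,220) in the crop is rubbing the front flares. I'll lift, open wider and stand further off.

```bash
python3 -m jog '{"linear":[[-3,4,10],[-5,7,5],[0,0,0],[0,0,0]],"turn":[0,0,0,0]}' 0.8; python3 -m jog '{"linear":[[0,0,-12],[0,0,-6],[0,0,0]],"turn":[0,0,0]}'; python3 -m jog '{"linear":[[0,0,-3],[0,0,0]],"turn":[0,0]}'
```

```text
t: 4.22
tcp_pos: [0.5356, 0.1519, 0.2104]
tool_rot: [0.95, 0.311, 0.0, 0.0]
force: [0.1, 0.4, -0.7]
finger_gap: 0.796
gripper_force: 0.0
t: 4.6
tcp_pos: [0.5351, 0.1517, 0.1911]
tool_rot: [0.95, 0.311, -0.001, -0.0]
force: [0.1, -0.0, 0.3]
finger_gap: 0.803
gripper_force: 0.0
t: 4.85
tcp_pos: [0.5353, 0.1518, 0.1902]
tool_rot: [0.95, 0.311, 0.0, 0.0]
force: [-2.1, -0.5, 7.3]
finger_gap: 0.804
gripper_force: 3.4
```

```bash
python3 -m jog '{"linear":[[0,0,4],[3,-4,0],[0,0,-4],[0,0,0]],"turn":[0,0,0,0]}';python3 -m jog '{"linear":[[0,0,-2],[0,0,0]],"turn":[0,0]}'; python3 -m jog '{"linear":[[0,0,-2],[0,0,0]],"turn":[0,0]}'; python3 -m jog '{"linear":[[0,0,-2],[0,0,0]],"turn":[0,0]}'
```

```text
t: 5.35
tcp_pos: [0.5391, 0.1476, 0.1901]
tool_rot: [0.95, 0.311, 0.001, 0.001]
force: [-0.0, -0.6, 8.4]
finger_gap: 0.797
gripper_force: 4.3
t: 5.6
tcp_pos: [0.539, 0.1476, 0.1899]
tool_rot: [0.95, 0.311, 0.002, 0.001]
force: [-3.6, -0.3, 21.9]
finger_gap: 0.8
gripper_force: 10.7
t: 5.85
tcp_pos: [0.5389, 0.1476, 0.1897]
tool_rot: [0.95, 0.311, 0.002, 0.001]
force: [-6.6, -1.8, 34.5]
finger_gap: 0.8
gripper_force: 17.1
t: 6.1
tcp_pos: [0.5388, 0.1476, 0.1896]
tool_rot: [0.95, 0.311, 0.002, 0.001]
force: [-11.0, -2.3, 47.0]
finger_gap: 0.805
gripper_force: 23.6
```

```bash
python3 -m jog '{"linear":[[0,0,5],[0,0,0],[-3,4,0],[-3,4,0],[0,0,0]],"turn":[0,0,0,0,0]}';python3 -m jog '{"linear":[[-3,4,0],[0,0,0]],"turn":[0,0]}'
```

```text
t: 6.72
tcp_pos: [0.5355, 0.1551, 0.1899]
tool_rot: [0.95, 0.312, 0.005, 0.002]
force: [2.6, -4.1, 13.1]
finger_gap: 0.802
gripper_force: 6.7
t: 6.98
tcp_pos: [0.5333, 0.1588, 0.1898]
tool_rot: [0.95, 0.312, 0.006, 0.003]
force: [5.1, -6.7, 11.0]
finger_gap: 0.799
gripper_force: 8.6
```

```bash
python3 -m jog '{"linear":[[-6,8,0],[-6,8,0],[0,0,0]],"turn":[0,0,0]}'
python3 - <<'E'
from station import *
import cv2,numpy as np
s=sense();print(s["t"])
b=snapshot("side")[:,:,::-1][200:310,230:350]
cv2.imwrite("pics/h3.png",np.clip(cv2.resize(b,(720,600),fx=0,fy=0,interpolation=cv2.INTER_CUBIC)*2.2,0,255).astype(np.uint8))
E
```

```text
t: 7.35
tcp_pos: [0.5216, 0.1751, 0.1898]
tool_rot: [0.95, 0.312, 0.006, 0.003]
force: [5.5, -5.6, 11.2]
finger_gap: 0.799
gripper_force: 8.4
7.35
```

View pics/h3.png

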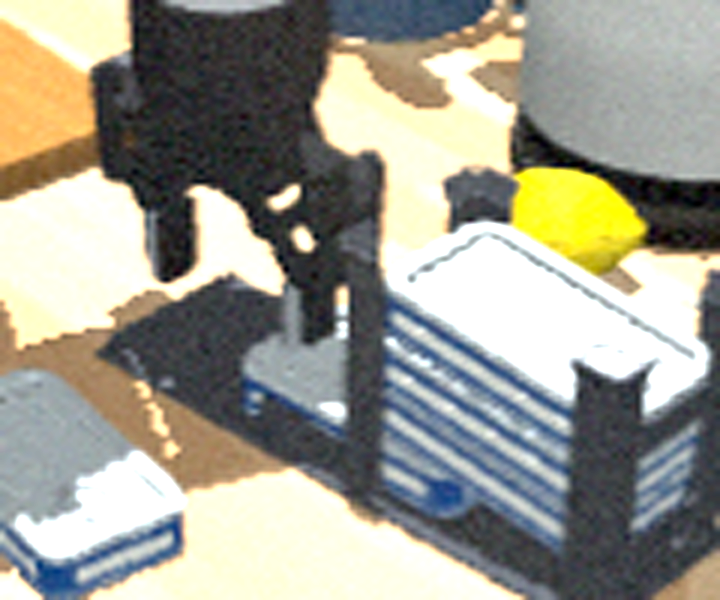

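tin_1 is coming out with the finger: its front is near (250,380) in the crop and the stack is still in place. I'll keep pulling.

```bash
python3 -m jog '{"linear":[[-6,8,0],[-6,8,0],[-6,8,0],[-6,8,0],[-6,8,0],[0,0,0]],"turn":[0,0,0,0,0,0]}';python3 -m jog '{"linear":[[-3,4,0],[0,0,0]],"turn":[0,0]}';python3 -m jog '{"linear":[[-3,4,0],[0,0,0]],"turn":[0,0]}'
```

```text
t: 8.15
tcp_pos: [0.4906, 0.2161, 0.1899]
tool_rot: [0.95, 0.312, 0.005, 0.001]
force: [3.5, -1.6, 14.6]
finger_gap: 0.803
gripper_force: 7.9
t: 8.4
tcp_pos: [0.4878, 0.2197, 0.1899]
tool_rot: [0.95, 0.312, 0.005, 0.001]
force: [3.8, -2.7, 14.0]
finger_gap: 0.797
gripper_force: 8.2
t: 8.65
tcp_pos: [0.4849, 0.2236, 0.1899]
tool_rot: [0.95, 0.312, 0.005, 0.001]
force: [4.4, -4.7, 13.8]
finger_gap: 0.802
gripper_force: 8.2
```

```bash
python3 -m jog '{"linear":[[-3,4,0],[0,0,0]],"turn":[0,0]}';python3 -m jog '{"linear":[[0,0,30],[-20,27,30],[-20,27,30],[-20,27,10],[-20,27,0],[0,0,0]],"turn":[0,0,0,0,0,0]}'
python3 - <<'E'
from station import *
import cv2,numpy as np
a=snapshot("top")[:,:,::-1];b=snapshot("side")[:,:,::-1]
cv2.imwrite("pics/top2.png",a);cv2.imwrite("pics/side2.png",b)
a=a[130:300,270:430];b=b[180:320,200:360]
c=np.zeros((600,800,3),np.uint8);c[:425,:400]=cv2.resize(a,(400,425));c[:350,400:]=cv2.resize(b,(400,350))
cv2.imwrite("pics/out.png",np.clip(c*1.6,0,255).astype(np.uint8))
E
```

```text
t: 8.9
tcp_pos: [0.483, 0.2264, 0.1903]
tool_rot: [0.95, 0.313, 0.006, 0.003]
force: [6.3, -13.5, 15.3]
finger_gap: 0.799
gripper_force: 12.5
t: 9.65
tcp_pos: [0.3969, 0.3371, 0.2874]
tool_rot: [0.95, 0.313, -0.001, 0.0]
force: [-0.2, 0.3, 0.2]
finger_gap: 0.801
gripper_force: 0.0
```

View pics/out.png

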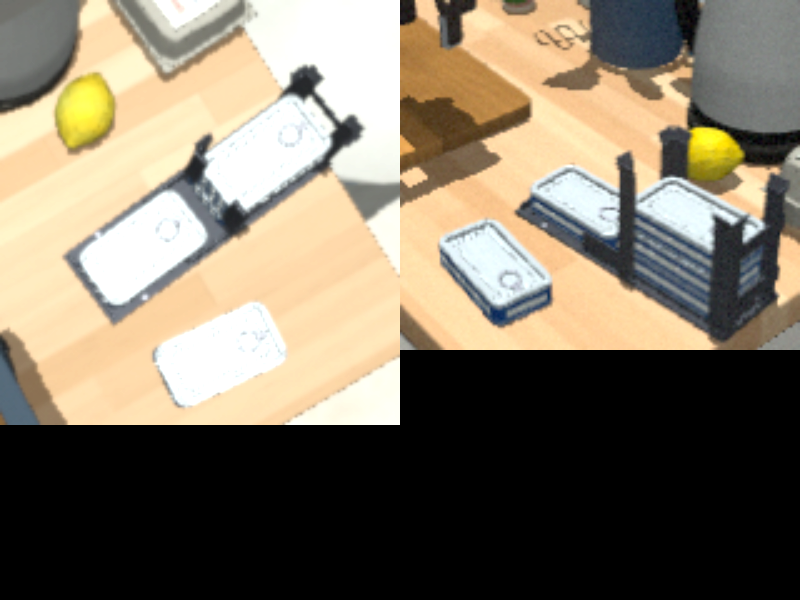

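tin_1 lies on the landing against the lip, at crop top (145,248), and the remaining three tins have dropped one place in the column. Next I'll measure tin_1, the board and the stack.

Run:
```python
from h import *
t=cv2.imread("pics/top2.png");s=cv2.imread("pics/side2.png")
f=lambda u,v:(270+u/2.5,130+v/2.5); g=lambda u,v:(200+(u-400)/2.5,180+v/2.5)
t1=pmask(t,[f(75,255),f(185,185),f(212,225),f(120,312),f(95,300)],115);print("tin1",rectz("top",t1,.029))
s1=pmask(s,[g(525,205),g(535,180),g(575,160),g(625,185),g(622,220),g(600,242)],105);print(tri(cen(s1),cen(t1)))
t4=pmask(t,[f(192,170),f(215,150),f(295,92),f(335,130),f(335,160),f(245,215)],115);print("tin4",rectz("top",t4,.079))
tn=max(lids(t,(325,245,390,296)),key=cv2.contourArea);print("new",rectz("top",tn,.025))
h=cv2.cvtColor(t,cv2.COLOR_BGR2HSV);m=((h[...,1]>115)&(h[...,2]>60)&(h[...,0]>8)&(h[...,0]<24)).astype(np.uint8)*255
m[:,:100]=0;m[:240]=0;m[:,300:]=0;m=cv2.morphologyEx(m,cv2.MORPH_OPEN,np.ones((5,5)))
c=max(cv2.findContours(m,cv2.RETR_EXTERNAL,cv2.CHAIN_APPROX_NONE)[0],key=cv2.contourArea)
print("board",rectz("top",cv2.convexHull(c),.022))
D=np.array([613,46.5]);
```

```text
tin1 ((533.3153076171875, 155.8394775390625), (60.9570198059082, 112.91693878173828), 36.719905853271484)
(array([0.52943391, 0.15807831, 0.03187668]), np.float64(0.0038380384738109104))
tin4 ((611.589111328125, 47.270652770996094), (61.3117561340332, 119.06471252441406), 37.392295837402344)
new ((438.0460205078125, 87.63214874267578), (64.90719604492188, 115.87136840820312), 25.170316696166992)
board ((286.174072265625, 505.9346008300781), (238.13424682617188, 192.2925567626953), 28.24770736694336)
```

```bash
python3 -m jog '{"linear":[[11,-15,0],[11,-15,0],[11,-15,0],[11,-15,0],[11,-15,0],[11,-15,0],[11,-15,0],[11,-15,0],[12,-15,0],[12,-15,0],[12,-16,0],[12,-16,0]],"turn":[1,1,1,1,1,1,1,1,1,1,1,1]}' 1.0 40; python3 -m jog '{"linear":[[0,0,-10],[0,0,-10],[0,0,-10],[0,0,-10],[0,0,-10],[0,0,-10],[0,0,0],[0,0,0]],"turn":[1,1,1,1,1,1,0.06,0]}'
python3 - <<'E'
from h import *
t=cv2.imread("pics/top0.png");h=cv2.cvtColor(t,cv2.COLOR_BGR2HSV)
m=((h[...,1]>115)&(h[...,2]>60)&(h[...,0]>8)&(h[...,0]<24)).astype(np.uint8)*255
m[:,:100]=0;m[:240]=0;m[:,300:]=0;m=cv2.morphologyEx(m,cv2.MORPH_OPEN,np.ones((5,5)))
c=max(cv2.findContours(m,cv2.RETR_EXTERNAL,cv2.CHAIN_APPROX_NONE)[0],key=cv2.contourArea)
print("board",rectz("top",cv2.convexHull(c),.022),onz("top",(200,326),.022))
from station import sense
print(sense()["tcp_pos"],sense()["tool_rot"])
E
```

```text
t: 11.25
tcp_pos: [0.5353, 0.1518, 0.2875]
tool_rot: [0.667, 0.745, -0.0, -0.0]
force: [0.1, 0.7, 0.6]
finger_gap: 1.001
gripper_force: 0.0
t: 12.25
tcp_pos: [0.5348, 0.1531, 0.2281]
tool_rot: [0.451, 0.893, -0.0, -0.0]
force: [-0.3, 0.2, -0.4]
finger_gap: 1.001
gripper_force: 0.0
board ((321.31365966796875, 441.4161682128906), (239.15440368652344, 339.6676940917969), 28.210369110107422) [0.31621469 0.43731531 0.022     ]
[0.53478402 0.15313675 0.22806779] [ 4.50730718e-01  8.92659967e-01 -4.94012720e-05 -2.61001899e-05]
```

```bash
python3 -m jog '{"linear":[[-1,3,-20],[0,0,-20],[0,0,-10],[0,0,0]],"turn":[0,0,0,0]}'; python3 -m jog '{"linear":[[0,0,0],[0,0,0],[0,0,0],[0,0,0],[0,0,0],[0,0,0]],"turn":[0,0,0,0,0,0]}' 0 40
```

```text
t: 12.75
tcp_pos: [0.5334, 0.1567, 0.1779]
tool_rot: [0.45, 0.893, -0.0, -0.0]
force: [0.5, -0.3, 0.5]
finger_gap: 1.001
gripper_force: 0.0
t: 13.5
tcp_pos: [0.5338, 0.1569, 0.1791]
tool_rot: [0.45, 0.893, 0.0, 0.001]
force: [-1.0, 0.4, 7.0]
finger_gap: 0.692
gripper_force: 44.9
```

```bash
python3 -m jog '{"linear":[[0,0,15],[0,0,30],[-20,25,30],[-40,47,0],[-40,47,0],[-40,47,0],[-40,45,0],[-4,20,0],[0,0,-30],[0,0,-15],[0,0,0]],"turn":[0,0,0,0,0,0,0,0,0,0,0]}'
python3 - <<'E'
from station import *
s=sense();print(s["tcp_pos"],s["tool_rot"],s["force"],s["finger_gap"])
E
```

```text
t: 14.88
tcp_pos: [0.3497, 0.3872, 0.2073]
tool_rot: [0.45, 0.893, -0.001, -0.001]
force: [-0.5, -1.0, -2.1]
finger_gap: 0.691
gripper_force: 44.1
[0.34967232 0.38717072 0.20725688] [ 4.50219082e-01  8.92917001e-01 -1.27525152e-03 -6.17750277e-04] [-0.54235887 -1.02059957 -2.08527639] 0.6909860305334862
```

```bash
python3 -m jog '{"linear":[[0,0,-6],[0,0,-3],[0,0,0]],"turn":[0,0,0]}';python3 -m jog '{"linear":[[0,0,-2],[0,0,0]],"turn":[0,0]}'
```

```text
t: 15.25
tcp_pos: [0.3496, 0.3877, 0.1993]
tool_rot: [0.45, 0.893, 0.0, 0.0]
force: [0.6, 0.0, -0.9]
finger_gap: 0.693
gripper_force: 44.2
t: 15.5
tcp_pos: [0.3495, 0.3879, 0.1973]
tool_rot: [0.45, 0.893, 0.0, 0.0]
force: [-0.4, 0.2, -0.9]
finger_gap: 0.695
gripper_force: 44.2
```

```bash
python3 -m jog '{"linear":[[0,0,-1],[0,0,0]],"turn":[0,0]}';python3 -m jog '{"linear":[[0,0,-1],[0,0,0]],"turn":[0,0]}'
```

```text
t: 15.75
tcp_pos: [0.3494, 0.3879, 0.1973]
tool_rot: [0.45, 0.893, 0.0, 0.0]
force: [-0.9, -0.7, 7.3]
finger_gap: 0.691
gripper_force: 45.2
t: 16.0
tcp_pos: [0.3494, 0.3879, 0.1973]
tool_rot: [0.45, 0.893, 0.001, 0.0]
force: [-0.9, -2.1, 14.8]
finger_gap: 0.692
gripper_force: 46.1
```

```bash
python3 -m jog '{"linear":[[0,0,1],[0,0,0],[0,0,0],[0,0,30],[0,0,40],[15,-50,0],[15,-50,0],[15,-50,0],[15,-50,0],[15,-50,0],[14,-50,0],[0,0,0]],"turn":[0,0,0,0,0,-0.4,-0.4,-0.4,-0.4,-0.4,-0.3,0]}' 1.0
python3 - <<'E'
from station import *
s=sense();print(s["tcp_pos"],s["tool_rot"],s["force"],s["finger_gap"])
import cv2
cv2.imwrite("pics/top3.png",snapshot("top")[:,:,::-1])
from h import *
t=cv2.imread("pics/top3.png");f=lambda u,v:(270+u/2.5,130+v/2.5)
for c in lids(t,(180,235,330,340),120,60): print(rectz("top",c,.047))
E
```

```text
t: 17.5
tcp_pos: [0.44, 0.0849, 0.2661]
tool_rot: [0.54, 0.842, 0.0, 0.001]
force: [-1.2, 0.8, -0.4]
finger_gap: 1.002
gripper_force: 0.0
[0.44001753 0.08486359 0.26606287] [5.39570443e-01 8.41940054e-01 2.96768479e-04 7.71742357e-04] [-1.23031157  0.82888883 -0.39029983] 1.00201823920158
((349.7860412597656, 386.8560791015625), (62.46269989013672, 112.8644027709961), 36.5723991394043)
```

```bash
python3 -m jog '{"linear":[[-1,2,-30],[0,0,-30],[0,0,-20],[0,0,0]],"turn":[0,0,0,0]}'; python3 -m jog '{"linear":[[0,0,0],[0,0,0],[0,0,0],[0,0,0],[0,0,0],[0,0,0]],"turn":[0,0,0,0,0,0]}' 0 50
```

```text
t: 18.05
tcp_pos: [0.4363, 0.0912, 0.185]
tool_rot: [0.536, 0.844, -0.001, -0.002]
force: [0.5, 0.4, 0.0]
finger_gap: 0.999
gripper_force: 0.0
t: 18.8
tcp_pos: [0.4373, 0.0903, 0.1873]
tool_rot: [0.537, 0.844, 0.001, 0.001]
force: [-0.6, 4.0, 6.5]
finger_gap: 0.684
gripper_force: 54.1
```

```bash
python3 -m jog '{"linear":[[0,0,40],[0,0,60],[0,0,60],[35,-8,5],[35,-8,0],[35,-8,0],[35,-8,0],[33,-9,0],[0,0,0],[0,0,0]],"turn":[0,0,0,0.5,0.5,0.5,0.5,0.3,0,0]}'
python3 - <<'E'
from station import *
import cv2
s=sense();print(s["tcp_pos"],s["tool_rot"],s["force"],s["finger_gap"])
a=snapshot("top")[:,:,::-1];b=snapshot("side")[:,:,::-1]
cv2.imwrite("pics/top4.png",a);cv2.imwrite("pics/side4.png",b)
import numpy as np
a=a[130:280,300:460];b=b[150:320,240:400]
c=np.zeros((425,800,3),np.uint8);c[:375,:400]=cv2.resize(a,(400,375));c[:,400:]=cv2.resize(b,(400,425))
cv2.imwrite("pics/above.png",np.clip(c*1.6,0,255).astype(np.uint8))
E
```

```text
t: 20.05
tcp_pos: [0.6093, 0.049, 0.3507]
tool_rot: [0.45, 0.893, -0.0, -0.001]
force: [0.0, 0.1, -1.2]
finger_gap: 0.682
gripper_force: 55.7
[0.60929073 0.04899428 0.35070522] [ 4.49810927e-01  8.93122753e-01 -4.70472912e-04 -1.28738542e-03] [ 0.02079958  0.06741428 -1.18959385] 0.6819307292596931
```

View pics/above.png

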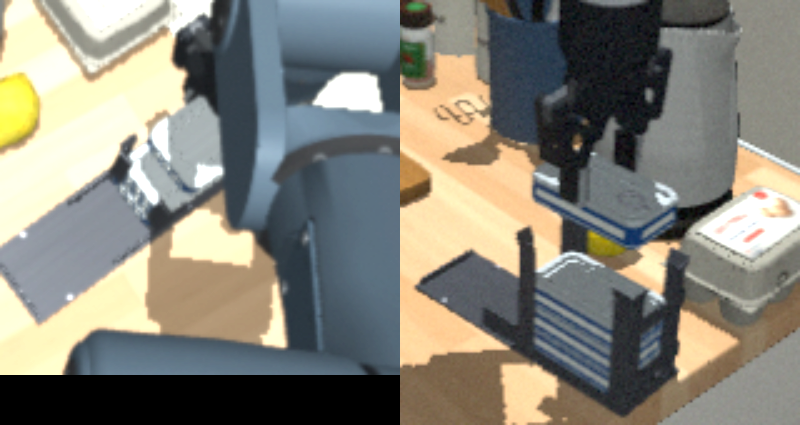

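The gripped tin hangs level above the column at crop side (605,205). The posts and the three-tin stack are below it. I'll correct by 2 mm and lower with force checks.

```bash
python3 -m jog '{"linear":[[2,0,-20],[0,0,-15],[0,0,0]],"turn":[0,0,0]}';python3 -m jog '{"linear":[[0,0,-6],[0,0,0]],"turn":[0,0]}';python3 -m jog '{"linear":[[0,0,-6],[0,0,0]],"turn":[0,0]}'
```

```text
t: 20.52
tcp_pos: [0.6113, 0.0491, 0.3147]
tool_rot: [0.45, 0.893, -0.001, -0.002]
force: [-0.1, -0.3, -2.1]
finger_gap: 0.682
gripper_force: 55.7
t: 20.78
tcp_pos: [0.6123, 0.0489, 0.3102]
tool_rot: [0.45, 0.893, -0.0, -0.0]
force: [0.9, -0.3, -1.8]
finger_gap: 0.684
gripper_force: 55.7
t: 21.02
tcp_pos: [0.6122, 0.0489, 0.3038]
tool_rot: [0.45, 0.893, -0.0, -0.0]
force: [-0.4, 0.3, -1.5]
finger_gap: 0.687
gripper_force: 55.8
```

Run:
```python
from h import *
f=lambda u,v:(270+u/2.5,130+v/2.5)
P=[onz("top",f(*p),.122)[:2]*1000 for p in((305,76),(352,130),(235,218),(203,147))];print(np.round(P,1),np.mean(P,0))
from station import *
s=sense();print(s["tcp_pos"],s["force"],s["ft_torque"],s["tool_rot"])
```

```text
[[668.3  23.9]
 [621.  -14.3]
 [544.3  86.7]
 [605.3 112.4]] [609.71656255  52.1815932 ]
[0.61219917 0.0488957  0.3038181 ] [-0.37009057  0.2861274  -1.53350136] [ 0.03453596 -0.00345646 -0.02755535] [ 4.49711175e-01  8.93173917e-01 -1.62470611e-04 -4.31692540e-04]
```

```bash
python3 -m jog '{"linear":[[0,0,-4],[0,0,0]],"turn":[0,0]}';python3 -m jog '{"linear":[[0,0,-4],[0,0,0]],"turn":[0,0]}';python3 -m jog '{"linear":[[0,0,-4],[0,0,0]],"turn":[0,0]}'
```

```text
t: 21.28
tcp_pos: [0.6121, 0.0492, 0.2999]
tool_rot: [0.45, 0.893, 0.0, -0.001]
force: [-1.2, 2.2, -1.6]
finger_gap: 0.681
gripper_force: 55.8
t: 21.52
tcp_pos: [0.612, 0.0492, 0.2956]
tool_rot: [0.45, 0.893, -0.0, -0.001]
force: [-1.1, 4.0, -0.3]
finger_gap: 0.681
gripper_force: 55.9
t: 21.78
tcp_pos: [0.612, 0.0492, 0.2918]
tool_rot: [0.45, 0.893, -0.0, -0.001]
force: [-2.0, 4.0, -1.2]
finger_gap: 0.679
gripper_force: 55.9
```

```bash
python3 -m jog '{"linear":[[-1,1,0],[0,0,-6],[0,0,0]],"turn":[0,0,0]}';python3 -m jog '{"linear":[[0,0,-6],[0,0,0]],"turn":[0,0]}';python3 -m jog '{"linear":[[0,0,-6],[0,0,0]],"turn":[0,0]}'
```

```text
t: 22.15
tcp_pos: [0.6116, 0.0495, 0.2857]
tool_rot: [0.45, 0.893, -0.0, 0.0]
force: [-1.0, 1.9, -1.6]
finger_gap: 0.687
gripper_force: 55.7
t: 22.4
tcp_pos: [0.6116, 0.0496, 0.2796]
tool_rot: [0.45, 0.893, -0.0, 0.0]
force: [-0.5, 0.3, -2.5]
finger_gap: 0.681
gripper_force: 55.7
t: 22.65
tcp_pos: [0.6115, 0.0496, 0.2737]
tool_rot: [0.45, 0.893, -0.0, 0.0]
force: [0.4, -0.6, -2.2]
finger_gap: 0.681
gripper_force: 55.7
```

```bash
python3 -m jog '{"linear":[[0,0,-4],[0,0,0]],"turn":[0,0]}';python3 -m jog '{"linear":[[0,0,-2],[0,0,0]],"turn":[0,0]}';python3 -m jog '{"linear":[[0,0,-1],[0,0,0]],"turn":[0,0]}'
```

```text
t: 22.9
tcp_pos: [0.6115, 0.0497, 0.2699]
tool_rot: [0.45, 0.893, -0.0, 0.0]
force: [0.0, -0.1, -1.4]
finger_gap: 0.68
gripper_force: 55.7
t: 23.15
tcp_pos: [0.6114, 0.0498, 0.2681]
tool_rot: [0.45, 0.893, -0.0, 0.0]
force: [0.2, 0.3, -2.3]
finger_gap: 0.685
gripper_force: 55.7
t: 23.4
tcp_pos: [0.6114, 0.0499, 0.2672]
tool_rot: [0.45, 0.893, 0.0, 0.0]
force: [-1.0, -0.8, -2.8]
finger_gap: 0.681
gripper_force: 55.7
```

```bash
python3 -m jog '{"linear":[[0,0,-1],[0,0,0]],"turn":[0,0]}';python3 -m jog '{"linear":[[0,0,-1],[0,0,0]],"turn":[0,0]}'
```

```text
t: 23.65
tcp_pos: [0.6115, 0.0499, 0.2665]
tool_rot: [0.45, 0.893, 0.0, 0.0]
force: [-0.6, -0.4, 0.0]
finger_gap: 0.686
gripper_force: 55.9
t: 23.9
tcp_pos: [0.6114, 0.0499, 0.2664]
tool_rot: [0.45, 0.893, 0.0, 0.0]
force: [-2.7, 0.4, 5.4]
finger_gap: 0.678
gripper_force: 56.5
```

```bash
python3 -m jog '{"linear":[[0,0,0],[0,0,0],[0,0,0],[0,0,10],[0,0,30],[0,0,50],[0,0,30],[-50,30,0],[-50,30,0],[-50,30,0],[-50,30,0],[0,0,0]],"turn":[0,0,0,0,0,0,0,0,0,0,0,0]}' 1.0
python3 - <<'E'
from station import *
import cv2,numpy as np
a=snapshot("top")[:,:,::-1];b=snapshot("side")[:,:,::-1]
cv2.imwrite("pics/top5.png",a);cv2.imwrite("pics/side5.png",b)
a=a[130:280,300:460];b=b[150:320,200:360]
c=np.zeros((425,800,3),np.uint8);c[:375,:400]=cv2.resize(a,(400,375));c[:,400:]=cv2.resize(b,(400,425))
cv2.imwrite("pics/fin.png",np.clip(c*1.6,0,255).astype(np.uint8))
E
```

```text
t: 25.4
tcp_pos: [0.4071, 0.1712, 0.3855]
tool_rot: [0.448, 0.894, -0.001, -0.002]
force: [0.8, 0.4, -0.2]
finger_gap: 1.001
gripper_force: 0.0
```

View pics/fin.png

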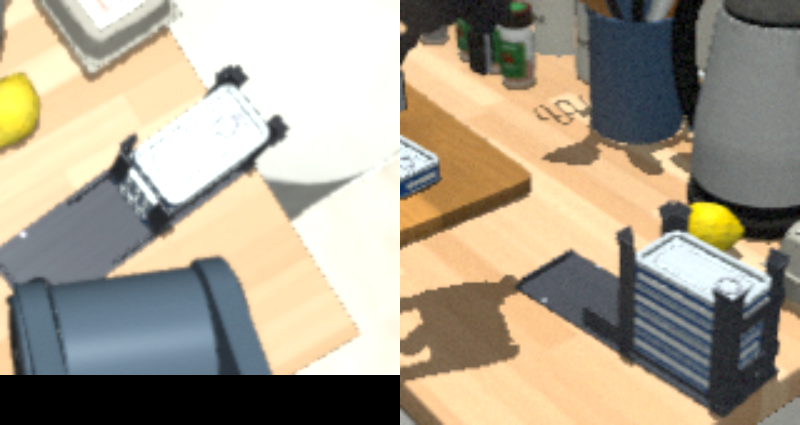

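The column holds four flat tins between the posts, with the top lid at crop (705,270). tin_1 is on the board, the lemon and egg box are where they were, and the arm is clear.

```bash
python3 -c "
from station import *
print(sign_off())"
```

```text
the job is handed in; nothing more can be done
None
```

Job handed in at about 25 s of the 67 s: tin_1 lies lid up on the board, and tin_2, tin_3, tin_4 and tin_new look flat in the column in the last pictures; the sign-off returned no verdict.

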